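# Fan colour plaques under the inspection lamp

### The arm

A 7-joint arm with a two-finger parallel gripper is mounted at the origin on the work surface. World frame = base frame: x ahead of the robot, y to its left, z up, the work surface at z = 0. Lengths are in mm, angles in rad, forces in N, time in s.
With the tool pointing down it reaches from about 425 to 1025 mm from the base axis. Payload 9.4 kg.
Tool frame: the origin (TCP) lies midway between the tips of the shut fingers; the grasp point (between the pads) lies 19 mm behind it; z points along the fingers, y is the line along which they close (so a half turn about z gives the same grasp; the last joint's range is limited). The gripper opens to 93 mm and grips with 3 to 60 N. Pads are 15 mm wide; open, the fingers measure 128 mm over their backs; the gripper's body (75 mm by 188 mm) begins 65 mm behind the grasp point.
Start: joints at [-1.266, 0.599, -0.003, 1.599, 0.002, 0.943, -0.08], TCP at [270.133, 672.794, 218.618] pointing down, gripper open.
Joint ranges: [-2.57, 2.57], [-0.35, 1.97], [-1.29, 1.29], [0.11, 2.56], [-1.05, 4.19], [0.11, 1.86], [-2.63, 2.63]. Speed limits (rad/s): [2.22, 2.22, 3.01, 3.01, 3.14, 3.14, 3.14].

### API

Orientations are given as a rotation vector (axis times angle).
In Python, from rig import arm, cams, order gives the robot as it stands.
- The arm moves only by the tool jog_arm, never from a script. Its argument "targets" is a list of rows, each a list of 6 numbers: the shift along the tool's x, y, z normalised to -1 to 1, where 1 is 20 mm, then the turn, a rotation vector about the tool's x, y, z normalised to -1 to 1, where 1 is 6 degrees. In form: [[tx, ty, tz, wx, wy, wz], ...]. A call has 1 to 12 rows; each row shifts and turns the commanded pose from where the row before left it, along the tool's axes as they then stand; what a row does not reach is not made up. A row lasts 1/10 s, in which the tool goes at most 50 mm and 8.59 degrees, less where a joint would pass 70% of its speed; a pose out of reach is approached as far as the arm can. A call with a number of a shift or a turn outside -1 to 1 is refused whole. A call with a gripper value outside its range is refused whole. "claw" is the closure, from 0 (fully open) to 1 (shut), set as the call begins (left out, the last holds). The fingers move at their own pace and stop on an object; the grip force is fixed at half the most. Time passes only in rows, so rows that do not move let the fingers close. It gives the time, the measured TCP pose, the force, the opening and the grip force at its end, in the units of the state.
- arm.sense(): the state, without advancing time (a new reading comes with each control period).
- cams.camera(name): name is "side" or "top" or "wrist"; returns a dict with "color" (400x640x3 uint8, blue, green, red), "mtx" (3x3 intrinsics, pixels), "R" (3x3) and "t" (3): a world point X has camera coordinates R X + t. Camera axes: x right, y down, z forward; pixel columns grow to the right and rows downward; lengths in mm; the calibration is good to about 2 mm. A picture is of the moment at which its call begins. There is no depth.
- order.close_job(): hands the job in; it is judged then, once.
The state is a dict: "t": time; "joint_positions": joint angles; "qvel": joint speeds; "joint_efforts": joint torques, N m; "position": TCP position; "tool_rot": TCP orientation; "ft_force": force on the tool from outside, world axes, zero at the start; "torque": the same for the moment, N m; "width": finger opening in mm; "grip_force": force on a finger pad.
Only numpy, scipy, OpenCV 4.12 (cv2) and the standard library are available. Lean on these libraries where they do the work, as an engineer would, in place of code of your own. Each camera call takes 0.05 s, during which the arm holds its last target. There are 200 camera calls.

### The job

Gently lay (do not drop) the three sample plaques along the grey lane of the tray as a straight row overlapping like roof shingles: first the white one flat with a short end close up to the red stop, then the orange with its end resting on about a third of the white, then the dark blue on about a third of the orange. Then tilt the lamp panel forward over the row to 30 degrees from upright, in line with the green sloping bars at its sides, and let go. Leave the two vials and the steel dish alone.

Things in the scene. Friction and masses are not known exactly. Their poses are not given: they have to be found in the camera images.
- white_mid (a point): centre (half-way up) of the white moulded plaque, a loose flat plate 50 mm wide (x) by 100 mm long (y) by 10 mm thick (z), 40 to 80 g, lying flat on the bench at the start; either end and either face will do
- orange_mid (a point): centre (half-way up) of the orange moulded plaque, a loose flat plate 50 mm wide (x) by 100 mm long (y) by 10 mm thick (z), 40 to 80 g, lying flat on the bench at the start; either end and either face will do
- blue_mid (a point): centre (half-way up) of the dark blue moulded plaque, a loose flat plate 50 mm wide (x) by 100 mm long (y) by 10 mm thick (z), 40 to 80 g, lying flat on the bench at the start; either end and either face will do
- lane_start (a point): point on the tray floor (6 mm above the bench), in the middle of the inner face of the red stop, where the lane starts. The tray is fixed for the run, white; y points away from the stop along the 56 mm wide, 279 mm long grey lane, x points across the lane towards the lamp, z up. The tray floor is flat, 81 mm free to either side of the lane's middle line, with lips 4 mm high at its long edges; the red stop is 90 mm wide and 12 mm high above the floor
- lamp_hinge (a point): middle of the lamp panel's hinge line, 30 mm above the bench behind (+x of) the tray, 107 mm from the lane's middle line; fixed to the tray, axes as those of lane_start; the hinge line runs along y
- lamp_top (a point): middle of the top edge of the lamp panel, half-way through its thickness; 120 mm from the hinge line. The panel is pale silver-grey with a cream front that faces the tray, 220 mm wide, 120 mm high, 14 mm thick; its z axis points up the panel from the hinge, its x axis out of the back of the panel. The back is bare and can be pushed
- lamp (a joint): lean of the lamp panel in rad: 0 upright, positive leaning forward over the tray (towards the robot), negative leaning back; range -0.5 to 1.2; it starts leaning back 0.05 to 0.3. A friction hinge: it stays where it is left and takes about 5 N at 100 mm from the hinge. The green bars beside the panel slope at the wanted 30 degrees (0.524 rad); their tops stand about 80 mm above the bench
- white: the white plaque; origin at the centre of its underside
- orange: the orange plaque; origin at the centre of its underside
- blue: the dark blue plaque; origin at the centre of its underside
- vial_a: bystander: upright glass vial with white cap, 28 mm across, 65 mm high, origin at the centre of its underside
- vial_b: bystander: a second vial like the first
- dish: bystander: round steel weighing dish, 80 mm across, 30 mm high, origin at the centre of its underside
There are look-alikes about, which are no part of the job. Several things look just like the white: the one meant starts farthest to the robot's left.

How it is judged (in metres and radians):
On the way, in this order (a step that is already met when the one before it is completed fails the run):
1. white plaque lies flat in the lane at the stop (x of white_mid in the frame of lane_start between -0.015 and 0.015 m and angle between the y axis of white_mid and the y axis of lane_start, either way round below 0.2 rad and y of white_mid in the frame of lane_start between 0.044 and 0.068 m and z of white_mid in the frame of lane_start below 0.01 m and angle between white_mid's own z axis and vertical below 0.05 rad and contact force between white and the fingers below 0.05 N), for 0.2 s.
2. orange plaque laps over the white one (x of white_mid in the frame of lane_start between -0.015 and 0.015 m and angle between the y axis of each of white_mid, orange_mid and the y axis of lane_start, either way round below 0.2 rad and y of white_mid in the frame of lane_start between 0.044 and 0.068 m and z of white_mid in the frame of lane_start below 0.01 m and angle between white_mid's own z axis and vertical below 0.05 rad and x of orange_mid in the frame of lane_start between -0.015 and 0.015 m and horizontal distance between orange_mid and white_mid between 0.05 and 0.082 m and y of orange_mid in the frame of lane_start above 0.09 m and angle between orange_mid's own z axis and vertical between 0.06 and 0.28 rad and z of orange_mid in the frame of lane_start below 0.02 m and contact force between orange and the fingers below 0.05 N), for 0.2 s.
3. blue plaque laps over the orange one (x of white_mid in the frame of lane_start between -0.015 and 0.015 m and angle between the y axis of each of white_mid, orange_mid, blue_mid and the y axis of lane_start, either way round below 0.2 rad and y of white_mid in the frame of lane_start between 0.044 and 0.068 m and z of white_mid in the frame of lane_start below 0.01 m and angle between white_mid's own z axis and vertical below 0.05 rad and x of orange_mid in the frame of lane_start between -0.015 and 0.015 m and horizontal distance between orange_mid and white_mid between 0.05 and 0.082 m and y of orange_mid in the frame of lane_start above 0.09 m and angle between orange_mid's own z axis and vertical between 0.06 and 0.28 rad and z of each of orange_mid, blue_mid in the frame of lane_start below 0.02 m and x of blue_mid in the frame of lane_start between -0.015 and 0.015 m and horizontal distance between blue_mid and orange_mid between 0.05 and 0.082 m and y of blue_mid in the frame of lane_start above 0.14 m and angle between blue_mid's own z axis and vertical between 0.06 and 0.28 rad and horizontal distance between blue_mid and white_mid above 0.1 m and contact force between blue and the fingers below 0.05 N), for 0.2 s.
4. lamp leans forward 30 degrees (value of joint lamp between 0.4236 and 0.6236 rad), for 0.2 s.
At the end, for the whole second after the job is handed in: White flat, its end within 18 mm of the stop; orange rests sloping on white, blue on orange, each 50-82 mm further along (overlap 18-50 mm), far end on the tray floor; all within 15 mm and 0.2 rad of the lane's middle line; lamp leaning forward 0.42-0.62 rad; all at rest (all of step 4 and x of white_mid in the frame of lane_start between -0.015 and 0.015 m and angle between the y axis of each of white_mid, orange_mid, blue_mid and the y axis of lane_start, either way round below 0.2 rad and y of white_mid in the frame of lane_start between 0.044 and 0.068 m and z of white_mid in the frame of lane_start below 0.01 m and angle between white_mid's own z axis and vertical below 0.05 rad and x of orange_mid in the frame of lane_start between -0.015 and 0.015 m and horizontal distance between orange_mid and white_mid between 0.05 and 0.082 m and y of orange_mid in the frame of lane_start above 0.09 m and angle between orange_mid's own z axis and vertical between 0.06 and 0.28 rad and z of each of orange_mid, blue_mid in the frame of lane_start below 0.02 m and x of blue_mid in the frame of lane_start between -0.015 and 0.015 m and horizontal distance between blue_mid and orange_mid between 0.05 and 0.082 m and y of blue_mid in the frame of lane_start above 0.14 m and angle between blue_mid's own z axis and vertical between 0.06 and 0.28 rad and horizontal distance between blue_mid and white_mid above 0.1 m and linear speed of each of white, orange, blue below 0.02 m/s and velocity of joint lamp between -0.05 and 0.05 rad/s); the robot touches nothing.
It fails at once if a plaque is dropped from more than about 25 mm (moves faster than 0.7 m/s out of the fingers) or flung ((linear speed of white above 0.7 m/s and contact force between white and the fingers below 0.05 N) or (linear speed of orange above 0.7 m/s and contact force between orange and the fingers below 0.05 N) or (linear speed of blue above 0.7 m/s and contact force between blue and the fingers below 0.05 N)).
It fails at once if a vial or the dish is tipped over or shifted more than 30 mm (distance of any of vial_a, vial_b, dish from where it was at the start of the episode above 0.03 m or angle between any of vial_a, vial_b, dish's own z axis and vertical above 0.5 rad).
It also fails if it takes over 72 s, if anything falls off the work surface, if the arm or the gripper's body presses on something with over 40 N, if the wrist force passes 120 N, or if a joint passes its speed limit or range.

## Working session

There is one attempt and no reset: what is moved stays moved. The work goes in short steps, Python scripts to look and compute and a tool call to move; the robot and the scene stay as the last step left them, time stands still between calls to the robot, and variables do not carry over. Pictures are saved under pics/ and viewed, at most 14 in all, crops included, and the job is handed in when it is done.

Besides the shell and the picture viewer there is one more tool, called after "Call:" as name(argument=value, ...), one argument or row to a line, values as JSON. jog_arm: Moves the arm, as the interface text tells. Scaled input: -1 to 1 covers 20 mm each way for a shift and 6 degrees each way for a turn. Its arguments: {"type":"object","properties":{"targets":{"type":"array","items":{"type":"array","items":{"type":"number"}}},"claw":{"type":"number"}},"required":["targets"]}

```bash
mkdir -p pics; ls
python3 - <<'E'
from rig import arm,cams,order
import cv2,numpy as np
s=arm.sense(); print(s)
for n in ("top","side"):
    c=cams.camera(n); cv2.imwrite(f"pics/{n}0.png",c["color"]); np.savez(f"pics/{n}0.npz",**c)
    R,t=np.array(c["R"]),np.array(c["t"]); print(n,np.round(c["mtx"],1).tolist(),np.round(R,3).tolist(),t,-R.T@t)
E
```

```text
pics
{'t': 0.0, 'joint_positions': array([-1.26566768,  0.60011245, -0.00256211,  1.60010711,  0.00178843,
        0.94293896, -0.07979531]), 'qvel': array([ 0.00050241,  0.00011675,  0.00020944, -0.0017764 ,  0.00083924,
       -0.00124731, -0.000521  ]), 'joint_efforts': array([-9.60452394e-05, -7.65086246e+01,  1.49691157e+00, -2.52339453e+01,
       -5.24137903e-02,  1.69364997e-02,  1.54010349e-04]), 'position': array([269.96811821, 672.33182528, 217.777     ]), 'tool_rot': array([-5.95993976e-01, -3.08436267e+00,  2.44057708e-03]), 'ft_force': array([-0.15354271, -0.35047764, -0.93752083]), 'torque': array([-0.03958598, -0.00246421, -0.04567966]), 'grip_force': 0.0, 'width': 93.15761883454289}
top [[393.4, 0.0, 323.6], [0.0, 393.4, 198.8], [0.0, 0.0, 1.0]] [[-0.019, -1.0, -0.015], [-0.993, 0.021, -0.114], [0.115, 0.012, -0.993]] [  92.32842346  629.6391351  1360.36418733] [ 471.36290495   62.42790427 1424.59835358]
side [[433.3, 0.0, 319.5], [0.0, 433.3, 210.1], [0.0, 0.0, 1.0]] [[0.813, -0.583, -0.013], [-0.291, -0.386, -0.876], [0.505, 0.715, -0.483]] [-442.88209942  292.17423851  823.97792522] [  28.36071455 -734.92460857  647.71247515]
```

View pics/top0.png

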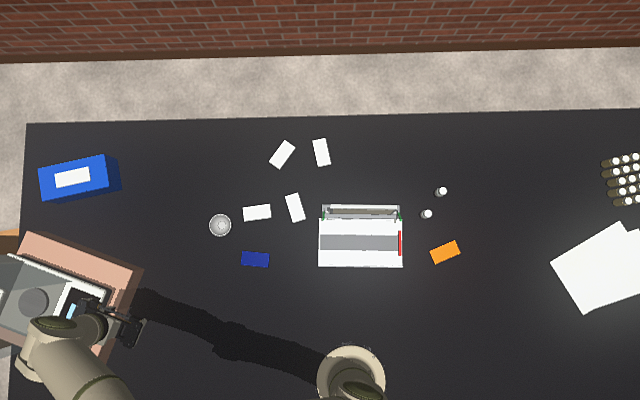

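View pics/side0.png

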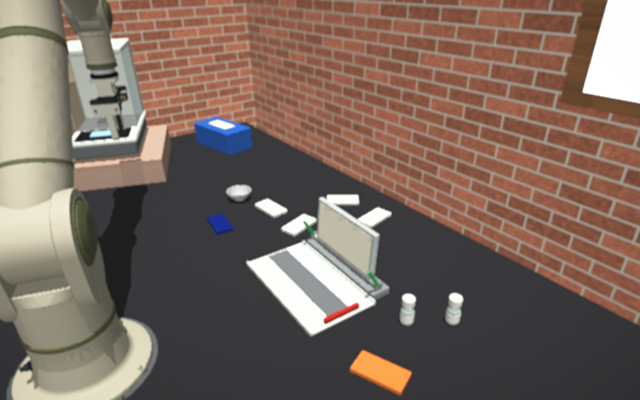

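Top view: the white candidates are at (257,212), (295,207), (282,154) and (321,152), plus the label on the blue box at (72,177), which is not loose. The white farthest left (+y) is at (257,212). Orange is at (445,252), blue at (255,259), the red stop at (400,243), the vials at (427,214) and (441,191), and the dish at (220,225). The side view shows the lamp leaning back, with the green bars at its sides.

```bash
cat > h.py <<'E'
import cv2,numpy as np
from scipy.spatial.transform import Rotation as Rn
def ray(c,uv,z):
    R,t=np.array(c["R"]),np.array(c["t"]);o=-R.T@t
    d=R.T@np.linalg.inv(c["mtx"])@np.array([uv[0],uv[1],1.]); return o+d*(z-o[2])/d[2]
def masks(img):
    h=cv2.cvtColor(img,cv2.COLOR_BGR2HSV)
    return dict(white=cv2.inRange(h,(0,0,190),(180,40,255)),orange=cv2.inRange(h,(8,150,120),(25,255,255)),
     blue=cv2.inRange(h,(110,120,40),(130,255,255)),red=cv2.inRange(h,(0,150,90),(6,255,255))|cv2.inRange(h,(174,150,90),(180,255,255)),
     green=cv2.inRange(h,(50,80,40),(90,255,255)),grey=cv2.inRange(h,(0,0,100),(180,30,170)))
def rect(cnt,c,z):
    """contour projected to plane z -> centre, (long, short), yaw of long side deg"""
    P=np.array([ray(c,p,z)[:2] for p in cnt.reshape(-1,2)],np.float32)
    (x,y),(w,h),a=cv2.minAreaRect(P)
    if w<h: w,h,a=h,w,a+90
    return np.round([x,y,w,h,(a+90)%180-90],1)
def plates(c,name,z=10,amin=60):
    m=masks(c["color"])[name]
    for k in cv2.findContours(m,cv2.RETR_EXTERNAL,cv2.CHAIN_APPROX_NONE)[0]:
        if cv2.contourArea(k)>amin:
            M=cv2.moments(k); print(name,[round(M["m10"]/M["m00"]),round(M["m01"]/M["m00"])],rect(k,c,z))
E
python3 - <<'E'
from h import *
c=dict(np.load("pics/top0.npz"))
for n,z in (("white",10),("orange",10),("blue",10),("red",18),("grey",6),("green",60)): plates(c,n,z,25)
cv2.imwrite("pics/crop.png",cv2.resize(c["color"][130:290,195:465],None,fx=2.9,fy=2.9,interpolation=cv2.INTER_CUBIC))
E
```

```text
white [69, 286] [ 328.3 1067.7  387.8  139.1   68.6]
white [601, 268] [ 368.2 -915.7  335.5  242.   -61.4]
white [221, 225] [547.2 451.9  43.5  43.2  88.8]
white [359, 243] [477.1 -45.9 297.6 170.5  88.8]
white [428, 213] [ 573.5 -293.9   25.4   21.5   -2.8]
white [364, 206] [605.4 -61.6 237.8  14.5  88.8]
white [256, 212] [592.1 323.6  98.2  49.7 -83.7]
white [628, 200] [  607.2 -1009.2    21.9    21.6    88.8]
white [295, 207] [605.9 184.4 101.2  48.9  16.5]
white [622, 191] [ 639.2 -992.1   22.1   21.1   40.7]
white [443, 190] [ 656.3 -350.6   26.4   23.9  -28.9]
white [632, 189] [  646.6 -1027.8    21.7    21.6    -1.2]
white [622, 180] [ 679.7 -995.5   22.5   21.3   -6. ]
white [632, 178] [  686.5 -1031.6    22.     21.9    88.7]
white [616, 171] [ 713.3 -977.4   22.    21.7   -1.3]
white [72, 177] [ 735.4 1003.6  126.8   53.   -78.5]
white [626, 169] [  720.7 -1013.3    22.3    21.3    40.4]
white [636, 166] [  727.3 -1049.7    22.2    21.4    40.2]
white [10, 200] [ 674.5 1227.6  244.3   78.     4.3]
white [625, 158] [  760.1 -1016.6    22.8    17.9    -6. ]
white [635, 156] [
[... 605 characters left out ...]
 192.3   57.7]
white [582, 71] [1066.1 -924.5  335.9  224.7   88.5]
orange [445, 252] [ 436.5 -345.8  101.    51.8  -68. ]
blue [255, 259] [424.3 329.7 100.2  51.5  83.3]
blue [79, 179] [728.  977.2 296.  147.5 -78.7]
grey [5, 352] [ 113.7 1210.    44.8   35.5    4.2]
grey [31, 298] [ 288.1 1125.   231.8  181.6  -21.3]
grey [358, 242] [474.9 -42.  275.9  53.4  88.9]
grey [220, 225] [5.478e+02 4.583e+02 8.000e+01 7.630e+01 5.000e-01]
grey [384, 212] [ 570.2 -118.4  143.8   46.9   88.8]
grey [5, 156] [ 821.7 1266.2   43.7   30.     4.2]
grey [20, 132] [ 908.  1212.5   39.5   35.5  -55.5]
grey [99, 67] [1152.   911.3  110.5   59.8   88.5]
grey [632, 54] [ 1148.9 -1078.5    70.8    70.5    -1.5]
```

View pics/crop.png

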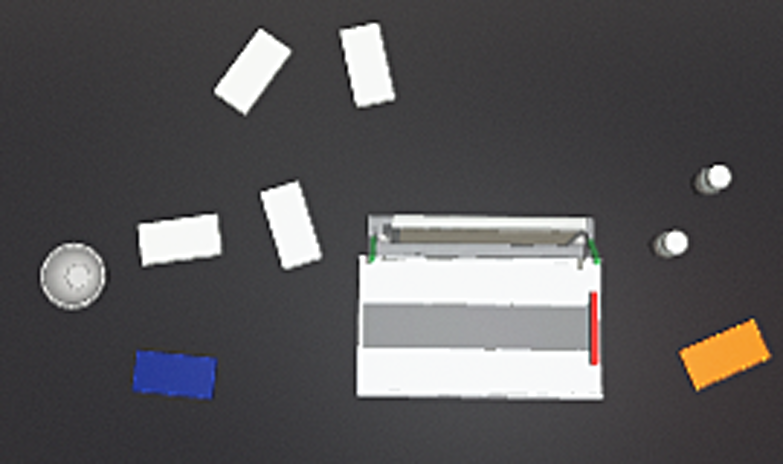

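The crop confirms the choice: the white at crop (180,240) is the leftmost loose white plate, measured 98x50 mm at world (592,324).

Call:
jog_arm(
  targets=[
    [-1,-0.47,0,0,0,0],
    [-1,-0.47,0,0,0,0],
    [-1,-0.47,0,0,0,0],
    [-1,-0.47,0,0,0,0],
    [-1,-0.47,0,0,0,0],
    [-1,-0.47,0,0,0,0],
    [-1,-0.47,0,0,0,0],
    [-1,-0.47,0,0,0,0],
    [-1,-0.47,0,0,0,0],
    [-1,-0.47,0,0,0,0],
    [-1,-0.47,0,0,0,0],
    [-1,-0.47,0,0,0,0],
  ],
  claw=0,
)

```text
t: 1.3
position: [452.5, 476.3, 218.9]
tool_rot: [0.598, 3.084, -0.0]
ft_force: [-0.4, 0.0, 0.1]
width: 93.0
grip_force: 0.0
```

Call:
jog_arm(
  targets=[
    [0,0,0,0,0,1],
    [0,0,0,0,0,1],
    [0,0,0,0,0,1],
    [0,0,0,0,0,1],
    [0,0,0,0,0,1],
    [0,0,0,0,0,1],
    [0,0,0,0,0,1],
    [0,0,0,0,0,1],
    [0,0,0,0,0,1],
    [0,0,0,0,0,1],
    [0,0,0,0,0,0.3],
  ],
)

```text
t: 2.4
position: [451.7, 477.3, 218.8]
tool_rot: [2.1, 2.336, 0.0]
ft_force: [-0.0, 0.1, -0.4]
width: 93.2
grip_force: 0.0
```

```bash
cat >> h.py <<'E'
def go(s,xyz,yaw,pitch=0):
    """shift (units of 20 mm) and turn (units of 6 deg), tool axes; yaw = world angle (deg) of tool y, pitch = turn about tool y"""
    R=Rn.from_rotvec(s["tool_rot"]); d=R.inv().apply(np.array(xyz)-s["position"])
    a=np.deg2rad(yaw); y=np.array([np.cos(a),np.sin(a),0]); z=np.array([0,0,-1.])
    T=Rn.from_matrix(np.stack([np.cross(y,z),y,z],1))*Rn.from_rotvec([0,np.deg2rad(pitch),0])
    print("pos",np.round(s["position"],1),"shift/20",np.round(d/20,2),"turn/6deg",np.round(np.rad2deg((R.inv()*T).as_rotvec())/6,2),
     "tool x,y",np.round(R.as_matrix()[:,:2].T,3).tolist(),"turned-frame shift",np.round(T.inv().apply(np.array(xyz)-s["position"])/20,2))
E
python3 - <<'E'
from h import *
from rig import arm
go(arm.sense(),[592,324,2],6.3)
c=dict(np.load("pics/top0.npz")); plates(c,"red",18,8); plates(c,"green",60,4)
# lane ends by grey mask contour along row 243, lamp strip columns
m=masks(c["color"]); 
for n,z in (("grey",6),("red",18),("red",6)):
    ys,xs=np.nonzero(m[n][215:275,310:410]); ys+=215; xs+=310
    if n=="grey":
        k=ys>228; ys,xs=ys[k],xs[k]
    print(n,z,xs.min(),xs.max(),ys.min(),ys.max(),[np.round(ray(c,(u,ys.mean()),z),1).tolist() for u in (xs.min()-.5,xs.max()+.5)],[np.round(ray(c,(xs.mean(),v),z),1).tolist() for v in (ys.min()-.5,ys.max()+.5)])
E
```

```text
pos [451.7 477.3 218.8] shift/20 [-8.37  6.16 10.84] turn/6deg [ 0.    0.   -0.03] tool x,y [[-0.106, 0.994, -0.0], [0.994, 0.106, 0.0]] turned-frame shift [-8.39  6.13 10.84]
red [400, 243] [ 470.4 -186.1   84.6    3.5   -2.4]
green [400, 216] [ 561.6 -182.8   26.2    6.5   19.5]
grey 6 318 402 229 267 [[474.5, 104.9, 6.0], [468.6, -198.9, 6.0]] [[524.9, -44.6, 6.0], [386.6, -40.5, 6.0]]
red 18 399 400 231 255 [[470.3, -182.6, 18.0], [470.2, -189.6, 18.0]] [[514.4, -187.9, 18.0], [426.4, -184.3, 18.0]]
red 6 399 400 231 255 [[470.3, -184.7, 6.0], [470.2, -191.8, 6.0]] [[514.8, -190.1, 6.0], [426.0, -186.4, 6.0]]
```

Call:
jog_arm(
  targets=[
    [-0.93,0.68,0.6,0,0,0],
    [-0.93,0.68,0.6,0,0,0],
    [-0.93,0.68,0.6,0,0,0],
    [-0.93,0.68,0.6,0,0,0],
    [-0.93,0.68,0.6,0,0,0],
    [-0.93,0.68,0.6,0,0,0],
    [-0.93,0.68,0.6,0,0,0],
    [-0.93,0.68,0.6,0,0,0],
    [-0.93,0.68,0.6,0,0,0],
    [0,0,0.9,0,0,0],
    [0,0,0.9,0,0,0],
    [0,0,0,0,0,0],
  ],
)

```text
t: 3.6
position: [590.1, 323.9, 72.6]
tool_rot: [-2.094, -2.34, 0.005]
ft_force: [0.4, 0.1, 0.1]
width: 92.5
grip_force: 0.0
```

Run:
```python
from h import *
from rig import arm,cams
s=arm.sense(); go(s,[592,324,2],6.3)
c=cams.camera("wrist"); cv2.imwrite("pics/w1.png",c["color"]); np.savez("pics/w1.npz",**c); plates(c,"white",10,2000)
```

```text
pos [590.1 323.9  72.6] shift/20 [-0.    0.1   3.53] turn/6deg [-0.03  0.01  0.01] tool x,y [[-0.111, 0.994, -0.001], [0.994, 0.11, -0.003]] turned-frame shift [-0.01  0.09  3.53]
white [317, 349] [605.6 183.7 100.2  50.4  16.5]
white [320, 205] [590.7 323.7  99.2  50.  -83.5]
white [275, 40] [544.4 441.6  86.2  57.4   6.4]
```

View pics/w1.png

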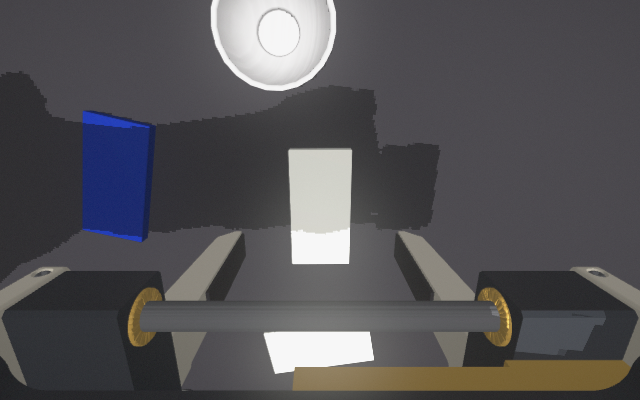

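The wrist view shows the white plate at (320,205), centred between the fingers, with the dish clear above it at (275,40) and blue at (118,175). The measurement (590.7,323.7) agrees with the top view.

Call:
jog_arm(
  targets=[
    [0,0,0.9,0,0,0],
    [0,0,0.9,0,0,0],
    [0,0,0.8,0,0,0],
    [0,0,0.5,0,0,0],
    [0,0,0.35,0,0,0],
    [0,0,0,0,0,0],
  ],
)

```text
t: 4.25
position: [590.7, 325.6, 5.0]
tool_rot: [-2.095, -2.341, 0.001]
ft_force: [-0.3, 0.1, 0.9]
width: 93.0
grip_force: 0.0
```

Call:
jog_arm(
  targets=[
    [0,0,0,0,0,0],
    [0,0,0,0,0,0],
    [0,0,0,0,0,0],
    [0,0,0,0,0,0],
    [0,0,0,0,0,0],
    [0,0,0,0,0,0],
    [0,0,0,0,0,0],
  ],
  claw=1,
)

```text
t: 4.95
position: [591.0, 325.9, 5.8]
tool_rot: [2.095, 2.341, 0.0]
ft_force: [-0.6, -0.1, 0.4]
width: 49.5
grip_force: 30.0
```

Call:
jog_arm(
  targets=[
    [0,0,-0.5,0,0,0.2],
    [0,0,-1,0,0,0.2],
    [0,0,-1,0,0,0.2],
    [0,0,-1,0,0,0.2],
    [0,0,-1,0,0,0.2],
    [0,0,-0.5,0,0,0.23],
    [-0.8,-0.8,0,0,0,0],
    [-1,-0.8,0,0,0,0],
    [-1,-0.8,0,0,0,0],
    [-1,-0.8,0,0,0,0],
    [-1,-0.8,0,0,0,0],
    [-1,-0.8,0,0,0,0],
  ],
)

```text
t: 6.15
position: [492.0, 210.8, 105.7]
tool_rot: [2.243, 2.2, 0.0]
ft_force: [-0.3, 0.7, -0.7]
width: 49.6
grip_force: 30.0
```

Call:
jog_arm(
  targets=[
    [-1,-0.8,0,0,0,0],
    [-1,0,0,0,0,0],
    [-1,0,0,0,0,0],
    [-1,0,0,0,0,0],
    [-1,0,0,0,0,0],
    [-1,0,0,0,0,0],
    [-1,0,0,0,0,0],
    [-1,0,0,0,0,0],
    [-1,0,0,0,0,0],
    [-1,0,0,0,0,0],
    [-1,0,0,0,0,0],
    [-1,0,0,0,0,0],
  ],
)

```text
t: 7.35
position: [472.3, -28.9, 105.7]
tool_rot: [2.243, 2.2, 0.0]
ft_force: [0.3, -0.9, -0.6]
width: 49.5
grip_force: 30.0
```

Call:
jog_arm(
  targets=[
    [-1,0,0,0,0,0],
    [-1,0,0,0,0,0],
    [-0.9,0,0,0,0,0],
    [-0.5,0,0,0,0,0],
    [0,0,0,0,0,0],
    [0,0,0,0,0,0],
  ],
)

```text
t: 7.95
position: [471.1, -95.5, 105.6]
tool_rot: [-2.242, -2.2, -0.0]
ft_force: [0.0, -0.1, -0.6]
width: 49.2
grip_force: 30.0
```

Run:
```python
from h import *
from rig import arm,cams
s=arm.sense(); go(s,[470,-124,12],-1.1)
c=cams.camera("wrist"); cv2.imwrite("pics/w2.png",c["color"]); np.savez("pics/w2.npz",**c); plates(c,"red",18,20);plates(c,"grey",6,500);plates(c,"white",s["position"][2]+4,500)
```

```text
pos [471.1 -95.5 105.6] shift/20 [-1.43 -0.03  4.68] turn/6deg [-0.   -0.    0.01] tool x,y [[0.019, 1.0, 0.0], [1.0, -0.019, -0.0]] turned-frame shift [-1.43 -0.03  4.68]
red [361, 288] [ 511.3 -188.5    9.4    4.   -88.7]
red [277, 286] [ 427.2 -185.8    9.3    4.    86.7]
grey [590, 142] [716.1 -76.6 277.3  18.6 -89.7]
grey [434, 122] [573.  -55.8 241.2  17.8  88.2]
grey [315, 154] [473.6 -62.4 260.2 174.   88.1]
white [318, 291] [ 470.8 -126.6   49.7   13.4   -1. ]
white [254, 226] [434.2 -86.   29.5  23.9  89. ]
white [386, 226] [509.2 -87.7  31.5  25.1  89. ]
white [600, 166] [629.8 -57.8 156.8  11.6  88.1]
white [391, 62] [5.084e+02 5.000e-01 6.910e+01 3.260e+01 8.810e+01]
white [259, 31] [441.9  17.8  36.4  32.4  88.8]
```

View pics/w2.png

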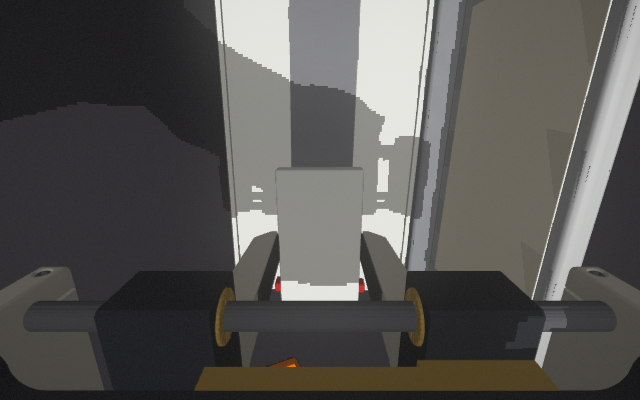

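The wrist view shows the white plate held straight, centred over the grey lane (columns 276–363). The red stop's ends show at (277,286) and (361,288), and the lamp is off to the right. I'm going down.

Call:
jog_arm(
  targets=[
    [-0.8,0,0.5,0,0,0],
    [-0.63,0,1,0,0,0],
    [0,0,1,0,0,0],
    [0,0,1,0,0,0],
    [0,0,0.6,0,0,0],
    [0,0,0.25,0,0,0],
    [0,0,0,0,0,0],
    [0,0,0,0,0,0],
  ],
)

```text
t: 8.8
position: [470.9, -124.5, 19.1]
tool_rot: [2.241, 2.201, 0.0]
ft_force: [-0.0, -0.0, -0.7]
width: 49.4
grip_force: 30.0
```

Call:
jog_arm(
  targets=[
    [0,0,0.1,0,0,0],
    [0,0,0.1,0,0,0],
    [0,0,0.08,0,0,0],
    [0,0,0,0,0,0],
    [0,0,0,0,0,0],
  ],
)

```text
t: 9.3
position: [470.6, -124.7, 13.1]
tool_rot: [2.242, 2.201, -0.0]
ft_force: [0.2, 0.2, 0.4]
width: 49.4
grip_force: 30.0
```

Call:
jog_arm(
  targets=[
    [0,0,0.06,0,0,0],
    [0,0,0.04,0,0,0],
    [0,0,0,0,0,0],
  ],
)

```text
t: 9.6
position: [470.7, -124.7, 11.6]
tool_rot: [2.242, 2.2, 0.001]
ft_force: [-0.8, 0.3, 10.7]
width: 48.9
grip_force: 30.0
```

Call:
jog_arm(
  targets=[
    [0,0,0,0,0,0],
    [0,0,0,0,0,0],
    [0,0,0,0,0,0],
    [0,0,0,0,0,0],
    [0,0,0,0,0,0],
  ],
  claw=0.15,
)

```text
t: 10.1
position: [470.6, -124.7, 11.0]
tool_rot: [-2.242, -2.201, 0.0]
ft_force: [-0.5, -0.2, -0.2]
width: 78.6
grip_force: 0.0
```

Call:
jog_arm(
  targets=[
    [0,0,-0.3,0,0,0],
    [0,0,-0.8,0,0,0],
    [0,0,-1,0,0,0],
    [0,0,-1,0,0,0],
    [0,0,-1,0,0,0],
    [0,0,-1,0,0,0],
    [-1,-0.2,0,0,0,0],
    [-1,-0.2,0,0,0,0],
    [-1,-0.2,0,0,0,0],
    [-1,-0.2,0,0,0,0],
    [-1,-0.2,0,0,0,0],
    [-1,-0.2,0,0,0,0],
  ],
  claw=0,
)

```text
t: 11.3
position: [444.1, -244.9, 113.5]
tool_rot: [2.242, 2.201, 0.0]
ft_force: [0.1, -0.1, 0.0]
width: 92.8
grip_force: 0.0
```

Run:
```python
from h import *
from rig import arm,cams
s=arm.sense(); print(s["tool_rot"]); go(s,[436.5,-345.8,3],22)
c=cams.camera("wrist"); plates(c,"orange",10,300); cv2.imwrite("pics/w3.png",c["color"]); np.savez("pics/w3.npz",**c)
c=cams.camera("top"); plates(c,"orange",10,30); m=c["color"]; np.savez("pics/top3.npz",**c)
a=cv2.resize(m[180:290,300:420],None,fx=5,fy=5,interpolation=cv2.INTER_CUBIC); cv2.imwrite("pics/t3.png",a)
```

```text
[2.24160622e+00 2.20089336e+00 1.40025439e-04]
pos [ 444.1 -244.9  113.5] shift/20 [-5.05 -0.29  5.52] turn/6deg [ 0.    0.   -3.84] tool x,y [[0.018, 1.0, -0.0], [1.0, -0.018, 0.0]] turned-frame shift [-4.53 -2.24  5.52]
orange [306, 274] [ 429.9 -336.5   78.2   50.9  -68. ]
```

View pics/t3.png

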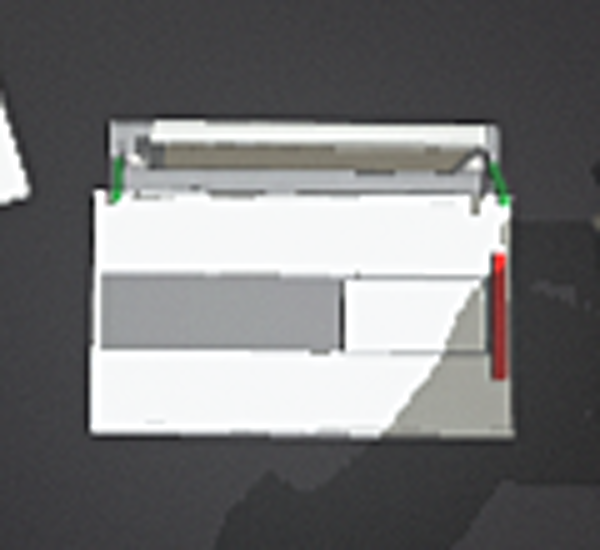

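The crop shows white in the lane with a gap of about 1 px (4 mm) to the stop. Its free end is at crop x=342. Next is the orange.

Call:
jog_arm(
  targets=[
    [-1,-0.06,0,0,0,0],
    [-1,-0.06,0,0,0,0],
    [-1,-0.06,0,0,0,0],
    [-1,-0.06,0,0,0,0],
    [-1,-0.05,0,0,0,0],
    [0,0,0,0,0,-0.96],
    [0,0,0.4,0,0,-0.96],
    [0,0,0.6,0,0,-0.96],
    [0,0,0.6,0,0,-0.96],
    [0,0,0.6,0,0,0],
    [0,0,0,0,0,0],
  ],
)

```text
t: 12.5
position: [436.3, -343.0, 67.8]
tool_rot: [-1.759, -2.6, -0.0]
ft_force: [0.1, -0.5, 0.7]
width: 93.0
grip_force: 0.0
```

Run:
```python
from h import *
from rig import arm,cams
s=arm.sense(); go(s,[436.5,-345.8,5],22)
c=cams.camera("wrist"); plates(c,"orange",10,300)
```

```text
pos [ 436.3 -343.    67.8] shift/20 [-0.14 -0.04  3.14] turn/6deg [-0.01 -0.02 -0.03] tool x,y [[-0.372, 0.928, 0.002], [0.928, 0.372, -0.001]] turned-frame shift [-0.13 -0.04  3.14]
orange [316, 209] [ 434.5 -346.   101.3   50.4  -68.1]
```

Call:
jog_arm(
  targets=[
    [-0.13,-0.07,0.8,0,0,0],
    [0,0,0.9,0,0,0],
    [0,0,0.8,0,0,0],
    [0,0,0.4,0,0,0],
    [0,0,0.24,0,0,0],
    [0,0,0,0,0,0],
  ],
)

```text
t: 13.15
position: [436.5, -346.9, 6.2]
tool_rot: [-1.757, -2.604, 0.0]
ft_force: [-0.1, -0.5, 0.6]
width: 92.7
grip_force: 0.0
```

Call:
jog_arm(
  targets=[
    [0,0,0,0,0,0],
    [0,0,0,0,0,0],
    [0,0,0,0,0,0],
    [0,0,0,0,0,0],
    [0,0,0,0,0,0],
    [0,0,0,0,0,0],
    [0,0,0,0,0,0],
  ],
  claw=1,
)

```text
t: 13.85
position: [436.4, -347.1, 6.3]
tool_rot: [1.757, 2.604, -0.0]
ft_force: [-1.2, 0.4, 1.3]
width: 49.1
grip_force: 30.0
```

Run:
```python
from h import *
from rig import arm,cams
s=arm.sense(); print(s["width"],s["grip_force"]); go(s,[471.5,-60,120],-1.1,0); go(s,[471.5,-60,120],-1.1,9)
R=Rn.from_rotvec(s["tool_rot"]); 
c=dict(np.load("pics/top3.npz"))
print([np.round(ray(c,p,16),1).tolist() for p in ((300+342/5,180+312/5),(300+487/5,180+312/5),(300+345/5,180+277/5),(300+345/5,180+351/5))], np.round(ray(c,(300+492/5,180+316/5),18),1))
```

```text
49.10968799478974 30.000523924827576
pos [ 436.4 -347.1    6.3] shift/20 [12.65  7.   -5.68] turn/6deg [0.   0.   3.85] tool x,y [[-0.374, 0.927, -0.0], [0.927, 0.374, 0.0]] turned-frame shift [14.38  1.48 -5.68]
pos [ 436.4 -347.1    6.3] shift/20 [12.65  7.   -5.68] turn/6deg [-0.3   1.48  3.84] tool x,y [[-0.374, 0.927, -0.0], [0.927, 0.374, 0.0]] turned-frame shift [15.1   1.48 -3.36]
[[474.5, -76.4, 16.0], [472.5, -179.1, 16.0], [499.2, -79.3, 16.0], [447.0, -77.6, 16.0]] [ 469.6 -182.2   18. ]
```

Call:
jog_arm(
  targets=[
    [0,0,-0.5,0,0,0],
    [0,0,-1,0,0,0.7],
    [0,0,-1,0,0,0.8],
    [0,0,-1,0,0,0.8],
    [0,0,-1,0,0,0.8],
    [0,0,-1,0,0,0.75],
    [0.8,0.15,0,0,0,0],
    [1,0.15,0,0,0,0],
    [1,0.15,0,0,0,0],
    [1,0.15,0,0,0,0],
    [1,0.15,0,0,0,0],
    [1,0.15,0,0,0,0],
  ],
)

```text
t: 15.05
position: [456.4, -229.3, 115.8]
tool_rot: [-2.239, -2.202, -0.0]
ft_force: [0.4, 0.1, 0.1]
width: 49.4
grip_force: 30.0
```

Call:
jog_arm(
  targets=[
    [1,0.15,0,0,0,0],
    [1,0.15,0,0,0,0],
    [1,0.15,0,0,0,0],
    [1,0.13,0,0,0,0],
    [1,0,0,0,0,0],
    [1,0,0,0,0,0],
    [1,0,0,0,0,0],
    [0.8,0,0,0,0,0],
    [0.7,0,0,0,0,0],
    [0,0,0,0,-0.73,0],
    [0,0,0,0,-0.73,0],
    [0,0,0,0,0,0],
  ],
)

```text
t: 16.25
position: [471.4, -57.3, 115.4]
tool_rot: [2.153, 2.132, -0.168]
ft_force: [-0.2, 1.0, -0.3]
width: 49.5
grip_force: 30.0
```

Run:
```python
from h import *
from rig import arm,cams
s=arm.sense(); print(s["width"]); go(s,[471.2,-61.6,20],-1.1,-8.76)
```

```text
49.49864992495116
pos [471.4 -57.3 115.4] shift/20 [0.52 0.   4.74] turn/6deg [-0.    0.01  0.09] tool x,y [[0.009, 0.988, -0.153], [1.0, -0.01, -0.002]] turned-frame shift [ 0.51 -0.    4.75]
```

Call:
jog_arm(
  targets=[
    [0.1,0,0.7,0,0,0],
    [0.1,0,1,0,0,0.09],
    [0.1,0,1,0,0,0],
    [0.1,0,0.9,0,0,0],
    [0.08,0,0.6,0,0,0],
    [0,0,0.2,0,0,0],
    [0,0,0,0,0,0],
  ],
)

```text
t: 16.95
position: [471.2, -66.0, 27.5]
tool_rot: [2.174, 2.111, -0.165]
ft_force: [-0.1, 1.0, 0.2]
width: 49.1
grip_force: 30.0
```

Call:
jog_arm(
  targets=[
    [0.02,0,0.1,0,0,0],
    [0.01,0,0.1,0,0,0],
    [0,0,0,0,0,0],
    [0,0,0,0,0,0],
  ],
)

```text
t: 17.35
position: [471.8, -65.4, 24.0]
tool_rot: [2.172, 2.111, -0.164]
ft_force: [-0.0, -0.5, -0.4]
width: 49.5
grip_force: 30.0
```

Call:
jog_arm(
  targets=[
    [0.1,0,0,0,0,0],
    [0.09,0,0,0,0,0],
    [0.01,0,0.07,0,0,0],
    [0.01,0,0.05,0,0,0],
    [0,0,0,0,0,0],
  ],
)

```text
t: 17.85
position: [471.6, -61.8, 20.6]
tool_rot: [2.173, 2.111, -0.165]
ft_force: [0.2, -0.2, -0.1]
width: 49.4
grip_force: 30.0
```

Call:
jog_arm(
  targets=[
    [0.01,0,0.04,0,0,0],
    [0,0,0,0,0,0],
  ],
)

```text
t: 18.05
position: [471.7, -61.8, 20.0]
tool_rot: [2.173, 2.111, -0.165]
ft_force: [0.3, 0.8, 3.1]
width: 49.2
grip_force: 30.0
```

Call:
jog_arm(
  targets=[
    [0,0,0,0,0,0],
    [0,0,0,0,0,0],
    [0,0,0,0,0,0],
    [0,0,0,0,0,0],
    [0,0,0,0,0,0],
  ],
  claw=0.15,
)

```text
t: 18.55
position: [471.7, -61.7, 19.9]
tool_rot: [2.173, 2.111, -0.165]
ft_force: [-0.5, 0.0, 0.1]
width: 78.6
grip_force: 0.0
```

Call:
jog_arm(
  targets=[
    [0,0,-0.3,0,0,0],
    [0,0,-0.8,0,0,0],
    [0,0,-1,0,0,0],
    [0,0,-1,0,0,0],
    [0,0,-1,0,0.73,0],
    [0,0,-1,0,0.73,0],
    [1,-0.2,0,0,0,0],
    [1,-0.2,0,0,0,0],
    [1,-0.2,0,0,0,0],
    [1,-0.2,0,0,0,0],
    [1,-0.2,0,0,0,0],
    [1,-0.2,0,0,0,0],
  ],
  claw=0,
)

```text
t: 19.75
position: [451.1, 73.7, 121.3]
tool_rot: [2.253, 2.188, 0.002]
ft_force: [0.1, 0.0, 0.3]
width: 92.9
grip_force: 0.0
```

Call:
jog_arm(
  targets=[
    [1,0,0,0,0,0],
    [1,0,0,0,0,0],
    [1,0,0,0,0,0],
    [1,0,0,0,0,0],
    [1,0,0,0,0,0],
    [1,0,0,0,0,0],
    [0,0,0,0,0,0],
    [0,0,0,0,0,0],
  ],
)

```text
t: 20.55
position: [454.6, 192.8, 121.1]
tool_rot: [2.251, 2.19, 0.001]
ft_force: [-1.3, -0.3, -0.2]
width: 92.8
grip_force: 0.0
```

Run:
```python
from h import *
from rig import arm,cams
s=arm.sense(); go(s,[424,329.7,5],-6.7)
c=cams.camera("wrist"); plates(c,"blue",10,300)
for n in ("top","side"):
    c=cams.camera(n); np.savez(f"pics/{n}4.npz",**c); plates(c,"orange",16,30); m=c["color"]
    if n=="top": plates(c,"blue",10,30); a=cv2.resize(m[190:280,310:410],None,fx=4,fy=4,interpolation=cv2.INTER_CUBIC)
    else: b=cv2.resize(m[180:350,230:400],(400,400),interpolation=cv2.INTER_CUBIC)
cv2.imwrite("pics/p4.png",np.hstack([cv2.copyMakeBorder(a,0,40,0,0,0),b]))
```

```text
pos [454.6 192.8 121.1] shift/20 [ 6.8  -1.73  5.8 ] turn/6deg [0.01 0.   0.85] tool x,y [[0.028, 1.0, -0.0], [1.0, -0.028, 0.001]] turned-frame shift [ 6.62 -2.32  5.8 ]
blue [277, 49] [422.1 320.9  81.3  50.5  82.9]
orange [364, 243] [474.5 -60.5  99.3  45.9  88.9]
blue [246, 258] [4.259e+02 3.574e+02 5.390e+01 4.290e+01 3.000e-01]
blue [79, 179] [727.7 977.  296.5 148.1 -78.7]
orange [308, 281] [470.3 -57.5  92.8  52.  -84.2]
```

View pics/p4.png

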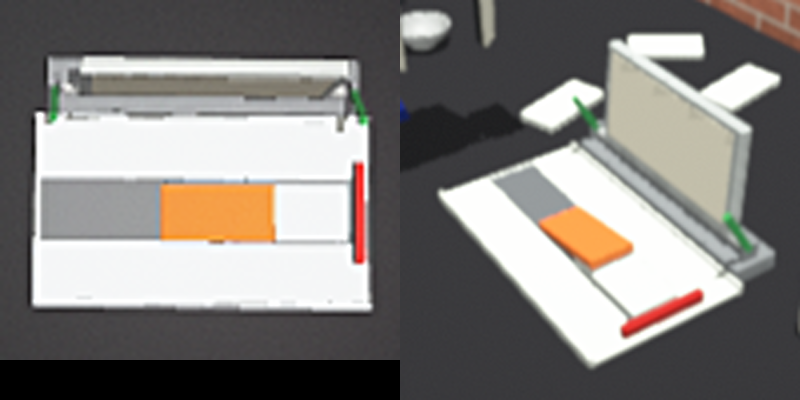

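The picture shows orange lapped over white and aligned with the lane, with its top-view centre at (474.5,-60.5) and about 65 mm of white showing. Now the blue.

Call:
jog_arm(
  targets=[
    [1,-0.25,0,0,0,0],
    [1,-0.25,0.3,0,0,0],
    [1,-0.25,0.5,0,0,0],
    [1,-0.25,0.5,0,0,0],
    [1,-0.25,0.5,0,0,0],
    [1,-0.25,0.5,0,0,0],
    [0.8,-0.23,0.3,0,0,0.85],
    [0,0,0,0,0,0],
    [0,0,0,0,0,0],
  ],
)

```text
t: 21.6
position: [424.5, 328.7, 68.9]
tool_rot: [2.345, 2.088, 0.001]
ft_force: [0.9, 0.3, -0.4]
width: 93.1
grip_force: 0.0
```

Run:
```python
from h import *
from rig import arm,cams
s=arm.sense(); go(s,[424,329.7,6],-6.7)
c=cams.camera("wrist"); plates(c,"blue",10,300)
```

```text
pos [424.5 328.7  68.9] shift/20 [ 0.05 -0.03  3.14] turn/6deg [0.01 0.01 0.01] tool x,y [[0.116, 0.993, -0.001], [0.993, -0.116, 0.002]] turned-frame shift [ 0.05 -0.03  3.14]
blue [317, 204] [423.3 330.6 101.2  50.   82.8]
```

Call:
jog_arm(
  targets=[
    [0.06,-0.04,0.8,0,0,0],
    [0,0,0.9,0,0,0],
    [0,0,0.8,0,0,0],
    [0,0,0.4,0,0,0],
    [0,0,0.24,0,0,0],
    [0,0,0,0,0,0],
  ],
)

```text
t: 22.25
position: [424.0, 330.4, 6.0]
tool_rot: [2.348, 2.086, 0.001]
ft_force: [-1.2, 0.1, -0.1]
width: 92.8
grip_force: 0.0
```

Call:
jog_arm(
  targets=[
    [0,0,0,0,0,0],
    [0,0,0,0,0,0],
    [0,0,0,0,0,0],
    [0,0,0,0,0,0],
    [0,0,0,0,0,0],
    [0,0,0,0,0,0],
    [0,0,0,0,0,0],
  ],
  claw=1,
)

```text
t: 22.95
position: [423.7, 331.2, 6.1]
tool_rot: [2.347, 2.086, 0.002]
ft_force: [0.5, 0.3, 1.5]
width: 49.3
grip_force: 30.0
```

Call:
jog_arm(
  targets=[
    [0,0,-0.5,0,0,0],
    [0,0,-1,0,0,-0.2],
    [0,0,-1,0,0,-0.2],
    [0,0,-1,0,0,-0.2],
    [0,0,-1,0,0,-0.2],
    [0,0,-1,0,0,-0.13],
    [-0.7,0.2,0,0,0,0],
    [-1,0.2,0,0,0,0],
    [-1,0.2,0,0,0,0],
    [-1,0.2,0,0,0,0],
    [-1,0.2,0,0,0,0],
    [-1,0.2,0,0,0,0],
  ],
)

```text
t: 24.15
position: [445.0, 214.7, 115.8]
tool_rot: [2.244, 2.197, 0.0]
ft_force: [0.2, -0.2, -0.5]
width: 49.5
grip_force: 30.0
```

Call:
jog_arm(
  targets=[
    [-1,0.2,0,0,0,0],
    [-1,0.2,0,0,0,0],
    [-1,0.2,0,0,0,0],
    [-1,0.2,0,0,0,0],
    [-1,0.2,0,0,0,0],
    [-1,0.2,0,0,0,0],
    [-1,0.2,0,0,0,0],
    [-1,0.12,0,0,0,0],
    [-1,0,0,0,0,0],
    [-0.9,0,0,0,0,0],
    [-0.6,0,0,0,-0.73,0],
    [0,0,0,0,-0.73,0],
  ],
)

```text
t: 25.35
position: [470.7, 1.2, 116.5]
tool_rot: [2.171, 2.109, -0.168]
ft_force: [0.4, 1.1, -0.5]
width: 49.3
grip_force: 30.0
```

Call:
jog_arm(
  targets=[
    [0,0,0,0,0,0],
    [0,0,0,0,0,0],
    [0,0,0,0,0,0],
  ],
)

```text
t: 25.65
position: [471.0, 5.5, 116.1]
tool_rot: [2.166, 2.12, -0.163]
ft_force: [0.1, 0.3, 0.0]
width: 49.1
grip_force: 30.0
```

Run:
```python
from h import *
from rig import arm,cams
s=arm.sense(); print(s["width"]); go(s,[472,6.3,20],-1.1,-8.76)
```

```text
49.12989955568148
pos [471.    5.5 116.1] shift/20 [0.77 0.05 4.74] turn/6deg [ 0.01 -0.01 -0.02] tool x,y [[0.021, 0.988, -0.151], [1.0, -0.021, 0.001]] turned-frame shift [0.77 0.05 4.74]
```

Call:
jog_arm(
  targets=[
    [0.15,0.05,0.7,0,0,0],
    [0.15,0,1,0,0,0],
    [0.15,0,1,0,0,0],
    [0.15,0,0.9,0,0,0],
    [0.1,0,0.6,0,0,0],
    [0.03,0,0.2,0,0,0],
    [0,0,0,0,0,0],
    [0,0,0,0,0,0],
  ],
)

```text
t: 26.45
position: [472.7, 6.8, 27.4]
tool_rot: [2.164, 2.119, -0.163]
ft_force: [1.3, 0.4, -0.3]
width: 49.3
grip_force: 30.0
```

Call:
jog_arm(
  targets=[
    [0.02,0,0.1,0,0,0],
    [0.02,0,0.1,0,0,0],
    [0,0,0.04,0,0,0],
    [0,0,0,0,0,0],
    [0,0,0,0,0,0],
  ],
)

```text
t: 26.95
position: [472.5, 7.2, 22.1]
tool_rot: [2.164, 2.12, -0.164]
ft_force: [0.9, 0.0, -1.3]
width: 49.6
grip_force: 30.0
```

Call:
jog_arm(
  targets=[
    [0,0,0.05,0,0,0],
    [0,0,0.04,0,0,0],
    [0,0,0,0,0,0],
  ],
)

```text
t: 27.25
position: [472.5, 6.8, 20.2]
tool_rot: [2.164, 2.12, -0.164]
ft_force: [0.0, -0.7, -1.9]
width: 49.3
grip_force: 30.0
```

Call:
jog_arm(
  targets=[
    [0,0,0.03,0,0,0],
    [0,0,0,0,0,0],
  ],
)

```text
t: 27.45
position: [472.5, 6.7, 19.6]
tool_rot: [2.164, 2.12, -0.164]
ft_force: [-0.7, 0.5, -0.5]
width: 49.6
grip_force: 30.0
```

Call:
jog_arm(
  targets=[
    [0,0,0.03,0,0,0],
    [0,0,0,0,0,0],
  ],
)

```text
t: 27.65
position: [472.5, 6.7, 19.3]
tool_rot: [2.164, 2.12, -0.164]
ft_force: [-0.4, 1.6, 4.0]
width: 49.4
grip_force: 30.0
```

Call:
jog_arm(
  targets=[
    [0,0,0,0,0,0],
    [0,0,0,0,0,0],
    [0,0,0,0,0,0],
    [0,0,0,0,0,0],
    [0,0,0,0,0,0],
  ],
  claw=0.15,
)

```text
t: 28.15
position: [472.5, 6.7, 19.0]
tool_rot: [2.164, 2.12, -0.164]
ft_force: [-0.3, -0.3, 0.5]
width: 78.9
grip_force: 0.0
```

Call:
jog_arm(
  targets=[
    [0,0,-0.3,0,0,0],
    [0,0,-0.8,0,0,0],
    [0,0,-1,0,0,0],
    [0,0,-1,0,0,0],
    [0,0,-1,0,0.73,0],
    [0,0,-1,0,0.73,0],
    [0,0,-1,0,0,0],
    [0,0,-1,0,0,0],
    [0,0,-1,0,0,0],
    [0,0,-1,0,0,0],
    [0,0,0,0,0,0],
  ],
)

```text
t: 29.25
position: [473.4, 20.7, 202.5]
tool_rot: [2.242, 2.196, 0.007]
ft_force: [-0.0, 0.8, 0.6]
width: 78.9
grip_force: 0.0
```

Run:
```python
from h import *
from rig import arm,cams
s=arm.sense(); go(s,[665,-45,105],-1.1)
c=cams.camera("side"); np.savez("pics/side5.npz",**c); plates(c,"orange",16,30);plates(c,"blue",16,60)
b=cv2.resize(c["color"][180:350,230:400],(600,600),interpolation=cv2.INTER_CUBIC)
cv2.imwrite("pics/p5.png",b)
c=cams.camera("top"); np.savez("pics/top5.npz",**c); plates(c,"blue",16,60); plates(c,"orange",16,30)
```

```text
pos [473.4  20.7 202.5] shift/20 [-3.09  9.62  4.92] turn/6deg [ 0.05 -0.01 -0.01] tool x,y [[0.021, 1.0, 0.001], [1.0, -0.021, 0.005]] turned-frame shift [-3.1   9.64  4.87]
orange [311, 283] [471.9 -62.9  79.8  53.4 -87.3]
blue [293, 266] [472.6   9.9  85.3  52.8 -88.4]
blue [227, 137] [ 760.6 1038.2  543.6  249.3   68.5]
blue [86, 184] [727.  973.4 294.8 146.7 -78.7]
orange [376, 243] [ 473.2 -101.5   46.    14.8    3.2]
```

View pics/p5.png

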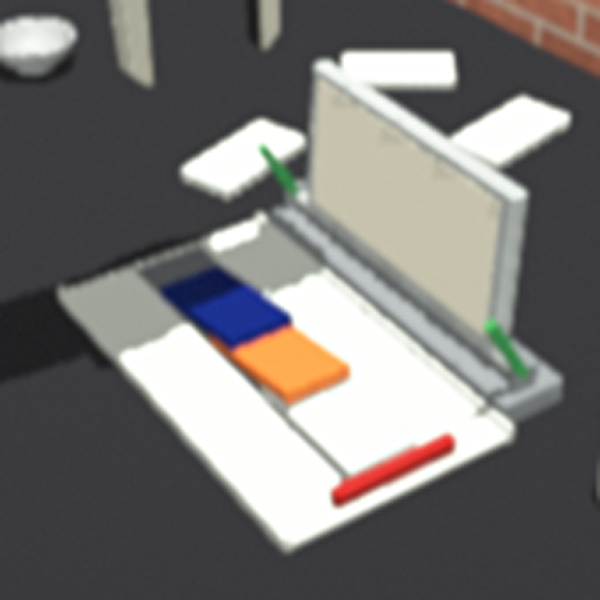

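The side picture shows the shingled row white, orange, blue straight along the lane, with blue's far end on the floor. The lamp still leans back slightly. Next I move over and behind the panel.

Call:
jog_arm(
  targets=[
    [-0.3,0.7,0,0,0,0],
    [-0.3,1,0,0,0,0],
    [-0.3,1,0,0,0,0],
    [-0.3,1,0,0,0,0],
    [-0.3,1,0,0,0,0],
    [-0.3,1,0,0,0,0],
    [-0.3,1,0,0,0,0],
    [-0.3,1,0,0,0,0],
    [-0.3,1,0,0,0,0],
    [-0.3,0.9,0,0,0,0],
    [0,0,0,0,0,0],
    [0,0,0,0,0,0],
  ],
  claw=1,
)

```text
t: 30.55
position: [662.9, -43.7, 198.8]
tool_rot: [-2.244, -2.198, 0.001]
ft_force: [0.1, -0.1, -0.1]
width: 0.5
grip_force: 0.0
```

Call:
jog_arm(
  targets=[
    [0,0,0.9,0,0,0],
    [0,0,0.9,0,0,0],
    [0,0,0.9,0,0,0],
    [0,0,0.9,0,0,0],
    [0,0,0.9,0,0,0],
    [0,0,0.3,0,0,0],
    [0,0,0,0,0,0],
    [0,0,0,0,0,0],
  ],
)

```text
t: 31.35
position: [663.5, -43.2, 104.9]
tool_rot: [2.243, 2.198, 0.002]
ft_force: [0.3, 0.5, 0.2]
width: 0.4
grip_force: 0.0
```

Call:
jog_arm(
  targets=[
    [0,-0.5,0,0,0,0],
    [0,-0.5,0,0,0,0],
    [0,-0.5,0,0,0,0],
    [0,-0.5,0,0,0,0],
    [0,-0.5,0,0,0,0],
    [0,-0.5,0,0,0,0],
  ],
)

```text
t: 31.95
position: [604.3, -41.9, 105.1]
tool_rot: [2.241, 2.196, 0.006]
ft_force: [5.3, 1.4, 3.4]
width: 0.4
grip_force: 2.3
```

Call:
jog_arm(
  targets=[
    [0,-0.4,0,0,0,0],
    [0,-0.4,0,0,0,0],
    [0,-0.4,0,0,0,0],
    [0,-0.4,0,0,0,0],
    [0,-0.4,0,0,0,0],
    [0,-0.2,0,0,0,0],
    [0,0,0,0,0,0],
  ],
)

```text
t: 32.65
position: [559.0, -41.1, 104.2]
tool_rot: [2.243, 2.198, 0.001]
ft_force: [2.9, -0.6, -0.3]
width: 0.6
grip_force: 1.0
```

Run:
```python
from h import *
from rig import arm,cams
s=arm.sense(); print(s["position"],s["ft_force"])
c=cams.camera("side"); cv2.imwrite("pics/p6.png",cv2.resize(c["color"][180:320,280:400],(686,800)[:2] if 0 else (514,600),interpolation=cv2.INTER_CUBIC)); np.savez("pics/side6.npz",**c)
# predicted pixel of the panel's near top front/back corner for several leans
R,t,K=c["R"],c["t"],c["mtx"]; e=np.array([.9998,-.019,0]); 
h=np.array([472,-182.5,30])+107*e+np.array([.019,1,0])*139.5
for a in (.4,.45,.5,.524,.55,.6):
    for q in (-110,):
        o=[]
        for b in (-7,7):
            X=h+q*np.array([.019,1,0])+e*(-120*np.sin(a)+b*np.cos(a))+np.array([0,0,120*np.cos(a)+b*np.sin(a)])
            p=K@(R@X+t); o.append(((p[:2]/p[2]-[280,180])*514/120).round().tolist())
        print(a,o)
```

```text
[558.97955455 -41.07652823 104.20776507] [ 2.9246617  -0.55687053 -0.32485122]
0.4 [[317.0, 287.0], [338.0, 269.0]]
0.45 [[308.0, 295.0], [329.0, 277.0]]
0.5 [[300.0, 304.0], [320.0, 285.0]]
0.524 [[296.0, 308.0], [316.0, 288.0]]
0.55 [[292.0, 313.0], [311.0, 293.0]]
0.6 [[284.0, 322.0], [303.0, 301.0]]
```

View pics/p6.png

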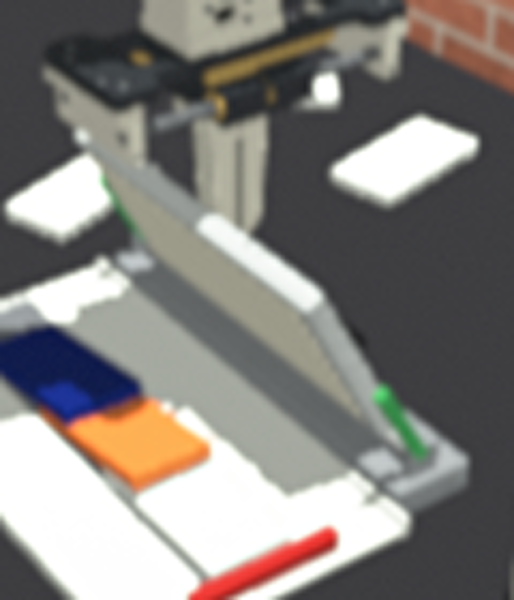

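The picture shows the panel's near top corner at about (315,300) and its edge a bit steeper than the green bar at (383,390)–(425,455), so the lean is about 0.42. I'll push about 12 mm more.

Call:
jog_arm(
  targets=[
    [0,-0.2,0,0,0,0],
    [0,-0.2,0,0,0,0],
    [0,-0.15,0,0,0,0],
    [0,0,0,0,0,0],
    [0,0,0,0,0,0],
  ],
)

```text
t: 33.2
position: [547.8, -40.9, 104.1]
tool_rot: [2.244, 2.199, 0.0]
ft_force: [1.2, -0.2, 1.6]
width: 0.3
grip_force: 1.1
```

Call:
jog_arm(
  targets=[
    [0,0.4,0,0,0,0],
    [0,0.8,0,0,0,0],
    [0,1,0,0,0,0],
    [0,1,0,0,0,0],
    [0,1,0,0,0,0],
    [0,1,0,0,0,0],
    [0,0,-1,0,0,0],
    [0,0,-1,0,0,0],
    [0,0,-1,0,0,0],
    [0,0,0,0,0,0],
  ],
)

```text
t: 34.2
position: [653.1, -43.2, 166.3]
tool_rot: [2.242, 2.197, 0.004]
ft_force: [-0.7, 0.0, 0.0]
width: 0.4
grip_force: 0.0
```

Run:
```python
from h import *
from rig import arm,cams
c=cams.camera("side"); a=cv2.resize(c["color"][180:320,280:400],(514,600),interpolation=cv2.INTER_CUBIC)
t=cams.camera("top"); plates(t,"blue",16,60); plates(t,"orange",16,30)
b=cv2.copyMakeBorder(cv2.resize(t["color"][190:280,318:408],(286,286),interpolation=cv2.INTER_CUBIC),0,314,0,0,0)
cv2.imwrite("pics/p7.png",np.hstack([a,b]))
# top view: lean from the panel's top edge columns (row span near mid panel)
col=t["color"][195:240,355:362].mean((1,2)).round(); print(col.tolist())
e=np.array([.9998,-.019,0]); h=np.array([472,-182.5,30])+107*e+np.array([.019,1,0])*139.5
for q in (.4,.45,.5,.524,.55,.6):
    o=[]
    for w in (-7,7):
        X=h+e*(-120*np.sin(q)+w*np.cos(q))+np.array([0,0,120*np.cos(q)+w*np.sin(q)]); p=t["mtx"]@(t["R"]@X+t["t"]); o.append(round(p[1]/p[2]-195,1))
    print(q,o)
```

```text
blue [338, 243] [474.5  28.1  50.   42.4  88.9]
blue [76, 183] [726.9 973.5 294.8 146.8 -78.7]
[133.0, 134.0, 134.0, 134.0, 134.0, 134.0, 135.0, 135.0, 135.0, 136.0, 136.0, 136.0, 136.0, 136.0, 136.0, 137.0, 137.0, 137.0, 137.0, 137.0, 137.0, 138.0, 138.0, 138.0, 139.0, 139.0, 140.0, 138.0, 119.0, 96.0, 88.0, 85.0, 93.0, 112.0, 128.0, 134.0, 135.0, 136.0, 138.0, 139.0, 139.0, 141.0, 141.0, 142.0, 145.0]
0.4 [np.float64(30.8), np.float64(26.8)]
0.45 [np.float64(32.5), np.float64(28.5)]
0.5 [np.float64(34.1), np.float64(30.2)]
0.524 [np.float64(34.9), np.float64(31.1)]
0.55 [np.float64(35.7), np.float64(31.9)]
0.6 [np.float64(37.2), np.float64(33.6)]
```

View pics/p7.png

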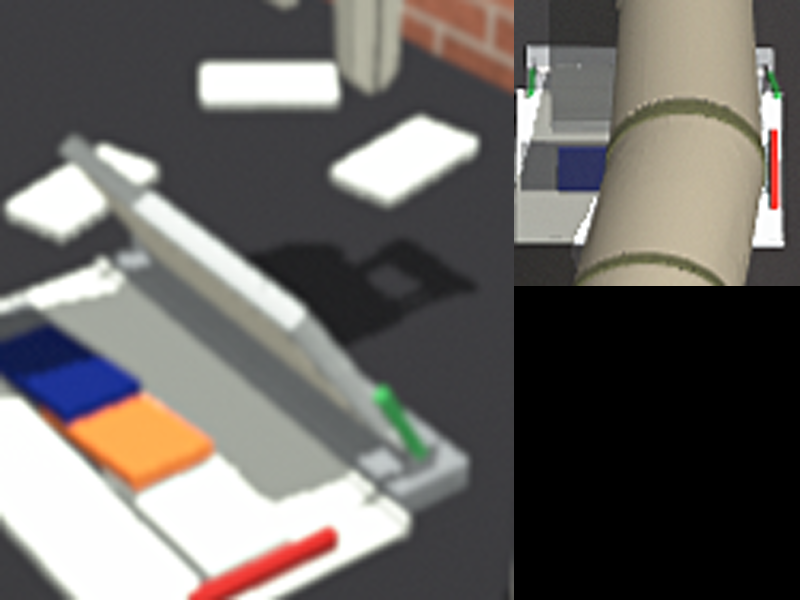

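The side view shows the panel near the bar slope, perhaps a little beyond it, with the near top corner at about (300,322). The row is intact. The arm hides the panel from above, so I'll clear it and measure the lean.

Call:
jog_arm(
  targets=[
    [0.7,0,-1,0,0,0],
    [1,0,-1,0,0,0],
    [1,0,0,0,0,0],
    [1,0,0,0,0,0],
    [1,0,0,0,0,0],
    [1,0,0,0,0,0],
    [1,0,0,0,0,0],
    [1,0,0,0,0,0],
    [1,0,0,0,0,0],
    [1,0,0,0,0,0],
    [1,0,0,0,0,0],
    [1,0,0,0,0,0],
  ],
)

```text
t: 35.5
position: [657.0, 192.7, 204.3]
tool_rot: [2.243, 2.198, 0.002]
ft_force: [1.1, -0.6, -0.6]
width: 0.6
grip_force: 0.0
```

Run:
```python
from h import *
from rig import arm,cams
c=cams.camera("side"); t=cams.camera("top"); np.savez("pics/s8.npz",**c); np.savez("pics/t8.npz",**t)
plates(t,"blue",16,60); plates(t,"orange",16,30)
for x in (350,380): print(x,t["color"][200:245,x:x+8].mean((1,2)).round().astype(int).tolist())
A=cv2.resize(c["color"][200:290,290:390],None,fx=4,fy=4,interpolation=cv2.INTER_CUBIC); B=cv2.resize(t["color"][190:280,315:415],None,fx=4,fy=4,interpolation=cv2.INTER_CUBIC)
cv2.imwrite("pics/p8.png",np.hstack([A,B]))
```

```text
blue [345, 243] [474.    5.   96.   42.4  88.9]
blue [75, 182] [726.9 973.4 294.9 146.8 -78.7]
orange [369, 243] [474.2 -78.2  63.9  45.9  88.9]
350 [68, 69, 68, 64, 63, 180, 196, 187, 188, 190, 160, 158, 164, 165, 165, 166, 167, 166, 165, 166, 168, 168, 166, 167, 165, 168, 169, 154, 238, 232, 224, 160, 146, 255, 232, 168, 125, 100, 101, 103, 102, 103, 103, 103, 104]
380 [66, 65, 67, 64, 48, 160, 187, 182, 183, 186, 166, 159, 161, 164, 166, 165, 165, 164, 163, 163, 166, 163, 162, 164, 163, 162, 158, 154, 216, 225, 216, 198, 160, 253, 255, 185, 245, 254, 252, 251, 251, 251, 251, 251, 251]
```

View pics/p8.png

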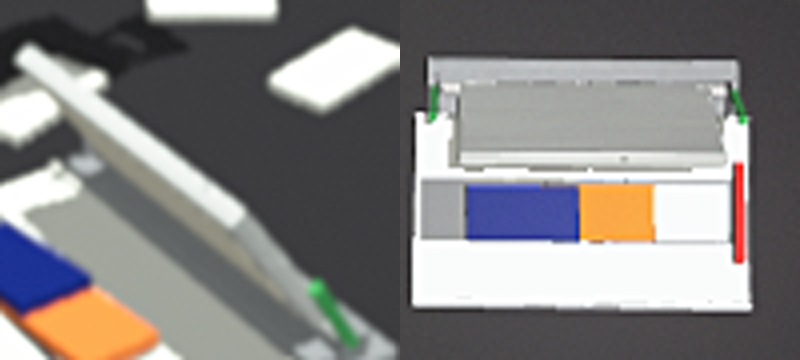

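The side picture shows the panel's near top back corner at crop (245,208), close to parallel with the bar. From above, its top strip covers rows 228–231, and the row is straight and complete. I'll triangulate the corner.

Run:
```python
from h import *
c=dict(np.load("pics/s8.npz")); t=dict(np.load("pics/t8.npz"))
P=lambda c:np.asarray(c["mtx"])@np.c_[c["R"],c["t"]]
e=np.array([.9998,-.019,0]); h=np.array([472,-182.5,30])+107*e
for ps,pt in (((290+245/4,200+208/4),(315+324/4,190+150/4)),((290+234/4,200+226/4),(315+324/4,190+164/4))):
    X=cv2.triangulatePoints(P(c),P(t),np.array(ps,float),np.array(pt,float)); X=X[:3,0]/X[3]
    dx=(X-h-0.0)@e; dz=X[2]-30; print(np.round(X,1),"dx",round(dx,1),"dz",round(dz,1),"angle of corner",round(np.arctan2(-dx,dz),3),"radius",round(np.hypot(dx,dz),1))
print("back corner angle = lean-0.058, front = lean+0.058, radius 120.2")
# bar direction check: green in side & top
```

```text
[ 519.5 -156.   129.3] dx -60.0 dz 99.3 angle of corner 0.543 radius 116.1
[ 509.5 -157.5  122.7] dx -70.0 dz 92.7 angle of corner 0.647 radius 116.2
back corner angle = lean-0.058, front = lean+0.058, radius 120.2
```

Run:
```python
from h import *
c=dict(np.load("pics/s8.npz")); R,t,K=c["R"],c["t"],c["mtx"]
e=np.array([.9998,-.019,0]); u=np.array([.019,1,0]); h=np.array([472,-182.5,30])+107*e
pr=lambda X:(lambda p:p[:2]/p[2])(K@(R@X+t))
for a in (.45,.524,.6,.65):
    d=-e*np.sin(a)+np.array([0,0,np.cos(a)]); b=e*np.cos(a)*7+np.array([0,0,7*np.sin(a)])
    o=[]
    for q in (27.5,0): 
        p0,p1=pr(h+u*q+b+30*d),pr(h+u*q+b+110*d); o.append(round(float(np.degrees(np.arctan2((p1-p0)[0],-(p1-p0)[1]))),1))
    print(a,"image angle panel edge,bar",o, pr(h+u*27.5+b+120*d).round(1))
m=masks(c["color"])["green"]; m[:,:340]=0; k=cv2.findNonZero(m); 
v=cv2.fitLine(k,cv2.DIST_L2,0,.01,.01).ravel(); print("bar angle",np.degrees(np.arctan2(v[0],-v[1])),len(k),v[2:])
A=cv2.resize(c["color"][235:295,335:395],(600,600),interpolation=cv2.INTER_CUBIC); cv2.imwrite("pics/p9.png",A)
```

```text
0.45 image angle panel edge,bar [-27.1, -26.5] [357.4 245. ]
0.524 image angle panel edge,bar [-33.5, -33.0] [354.3 247.8]
0.6 image angle panel edge,bar [-40.5, -40.1] [351.3 250.8]
0.65 image angle panel edge,bar [-45.2, -45.0] [349.3 252.8]
bar angle 148.08209 69 [372.49277 277.21738]
```

View pics/p9.png

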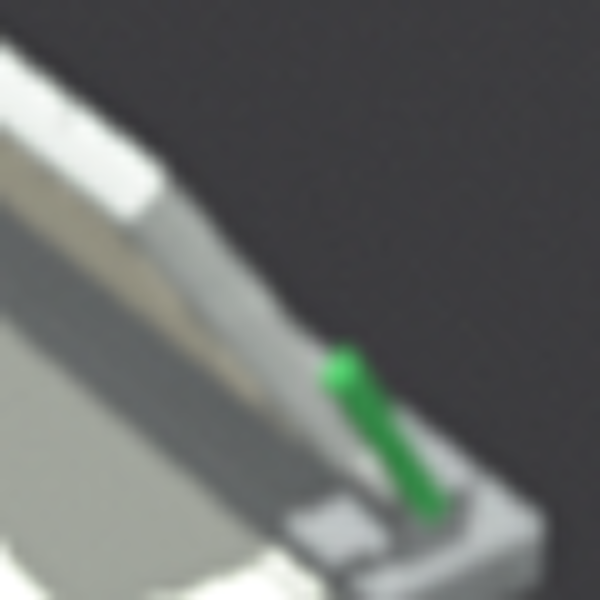

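The bar measures -31.9° in the picture, while the panel edge from (165,180) to (320,345) is at about -43°. The lean is therefore about 0.61, at the edge of the range. I'll nudge the panel back about 8 mm from the front, well above the row.

Call:
jog_arm(
  targets=[
    [-1,-0.9,0,0,0,0],
    [-1,-0.9,0,0,0,0],
    [-1,-0.9,0,0,0,0],
    [-1,-0.9,0,0,0,0],
    [-1,-0.9,0,0,0,0],
    [-1,-0.9,0,0,0,0],
    [-1,-0.9,0,0,0,0],
    [-1,-0.9,0,0,0,0],
    [-1,-0.9,0,0,0,0],
    [-1,-0.9,0,0,0,0],
    [-1,-0.9,0,0,0,0],
    [-1,-0.9,0,0,0,0],
  ],
)

```text
t: 36.8
position: [435.3, -45.9, 204.3]
tool_rot: [2.244, 2.196, 0.002]
ft_force: [1.1, -0.0, 0.7]
width: 0.4
grip_force: 0.0
```

Call:
jog_arm(
  targets=[
    [0,0,0,0,0,0],
    [0,0,0,0,0,0],
    [0,0,0.8,0,0,0],
    [0,0,0.9,0,0,0],
    [0,0,0.9,0,0,0],
    [0,0,0.9,0,0,0],
    [0,0,0.9,0,0,0],
    [0,0,0.6,0,0,0],
    [0,0,0,0,0,0],
    [0,0,0,0,0,0],
  ],
)

```text
t: 37.8
position: [436.8, -44.3, 104.0]
tool_rot: [2.243, 2.199, 0.001]
ft_force: [0.4, -0.0, 0.6]
width: 0.6
grip_force: 0.0
```

Call:
jog_arm(
  targets=[
    [0,0.4,0,0,0,0],
    [0,0.4,0,0,0,0],
    [0,0.3,0,0,0,0],
    [0,0,0,0,0,0],
  ],
)

```text
t: 38.2
position: [459.9, -45.0, 104.4]
tool_rot: [2.242, 2.197, 0.004]
ft_force: [-0.2, 0.1, 0.5]
width: 0.6
grip_force: 0.0
```

Call:
jog_arm(
  targets=[
    [0,0.2,0,0,0,0],
    [0,0.2,0,0,0,0],
    [0,0,0,0,0,0],
  ],
)

```text
t: 38.5
position: [466.9, -45.2, 104.1]
tool_rot: [2.243, 2.198, 0.002]
ft_force: [0.3, 0.5, 0.5]
width: 0.3
grip_force: 0.0
```

Call:
jog_arm(
  targets=[
    [0,0.2,0,0,0,0],
    [0,0.1,0,0,0,0],
    [0,0,0,0,0,0],
  ],
)

```text
t: 38.8
position: [472.7, -45.3, 104.1]
tool_rot: [2.243, 2.198, 0.002]
ft_force: [-0.8, -0.1, -0.7]
width: 0.3
grip_force: 0.0
```

Call:
jog_arm(
  targets=[
    [0,0.15,0,0,0,0],
    [0,0.1,0,0,0,0],
    [0,0,0,0,0,0],
  ],
)

```text
t: 39.1
position: [477.7, -45.4, 104.1]
tool_rot: [2.243, 2.198, 0.002]
ft_force: [0.9, 0.7, -0.2]
width: 0.8
grip_force: 0.0
```

Call:
jog_arm(
  targets=[
    [0,0.15,0,0,0,0],
    [0,0.1,0,0,0,0],
    [0,0,0,0,0,0],
  ],
)

```text
t: 39.4
position: [482.7, -45.5, 104.1]
tool_rot: [2.243, 2.198, 0.002]
ft_force: [-0.4, -1.5, 0.5]
width: 0.8
grip_force: 0.0
```

Call:
jog_arm(
  targets=[
    [0,0.15,0,0,0,0],
    [0,0.1,0,0,0,0],
    [0,0,0,0,0,0],
  ],
)

```text
t: 39.7
position: [487.7, -45.6, 104.1]
tool_rot: [2.243, 2.198, 0.002]
ft_force: [0.8, -0.2, 0.5]
width: 0.6
grip_force: 0.0
```

Call:
jog_arm(
  targets=[
    [0,0.15,0,0,0,0],
    [0,0.1,0,0,0,0],
    [0,0,0,0,0,0],
  ],
)

```text
t: 40.0
position: [492.5, -45.7, 104.1]
tool_rot: [2.243, 2.198, 0.002]
ft_force: [-0.4, -0.2, 0.7]
width: 0.5
grip_force: 0.0
```

Call:
jog_arm(
  targets=[
    [0,0.1,0,0,0,0],
    [0,0.1,0,0,0,0],
    [0,0,0,0,0,0],
  ],
)

```text
t: 40.3
position: [493.1, -45.7, 103.8]
tool_rot: [-2.242, -2.196, 0.005]
ft_force: [-9.5, 1.2, 6.7]
width: 0.5
grip_force: 4.5
```

Run:
```python
from h import *
from rig import arm,cams
s=arm.sense(); print(s["position"],s["ft_force"])
c=cams.camera("side"); np.savez("pics/s10.npz",**c)
cv2.imwrite("pics/p10.png",cv2.resize(c["color"][190:300,280:400],(654,600),interpolation=cv2.INTER_CUBIC))
```

```text
[493.07237703 -45.70771953 103.76494357] [-9.53311478  1.16859881  6.73817287]
```

View pics/p10.png

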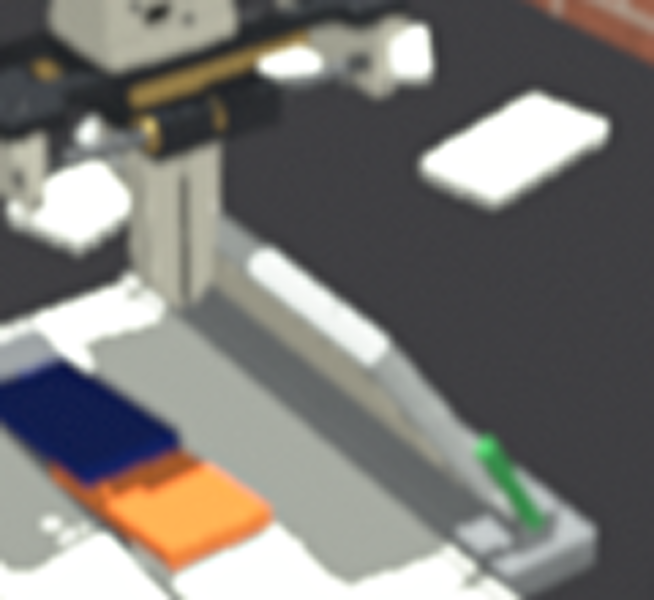

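Contact is at TCP x=493 with -9.5 N. The panel edge still slopes more than the bar. I'll push about 7 mm.

Call:
jog_arm(
  targets=[
    [0,0.1,0,0,0,0],
    [0,0.1,0,0,0,0],
    [0,0,0,0,0,0],
    [0,0,0,0,0,0],
  ],
)

```text
t: 40.75
position: [493.6, -45.7, 103.7]
tool_rot: [-2.239, -2.192, 0.01]
ft_force: [-18.0, 0.7, 15.3]
width: 0.1
grip_force: 9.5
```

Upward friction is jamming it, because the corner rises as it swings back. I'll lift along with the push.

Call:
jog_arm(
  targets=[
    [0,0,-0.1,0,0,0],
    [0,0,-0.1,0,0,0],
    [0,0,-0.1,0,0,0],
    [0,0,0,0,0,0],
  ],
)

```text
t: 41.15
position: [499.4, -45.8, 110.1]
tool_rot: [-2.244, -2.199, 0.0]
ft_force: [-5.7, -0.1, 0.9]
width: 0.2
grip_force: 2.9
```

Call:
jog_arm(
  targets=[
    [0,-0.4,0,0,0,0],
    [0,-0.8,0,0,0,0],
    [0,-1,0,0,0,0],
    [0,-1,-1,0,0,0],
    [0,0,-1,0,0,0],
    [1,0,-1,0,0,0],
    [1,0,-1,0,0,0],
    [1,0,-1,0,0,0],
    [1,0,0,0,0,0],
    [1,0,0,0,0,0],
    [1,0,0,0,0,0],
    [1,0,0,0,0,0],
  ],
)

```text
t: 42.35
position: [439.9, 96.6, 210.5]
tool_rot: [2.242, 2.197, 0.006]
ft_force: [-0.1, 0.2, -1.4]
width: 0.8
grip_force: 0.0
```

Call:
jog_arm(
  targets=[
    [1,0,0,0,0,0],
    [1,0,0,0,0,0],
    [1,0,0,0,0,0],
    [1,0,0,0,0,0],
    [1,0,0,0,0,0],
    [1,0,0,0,0,0],
    [0,0,0,0,0,0],
    [0,0,0,0,0,0],
  ],
)

```text
t: 43.15
position: [441.8, 215.5, 210.1]
tool_rot: [2.242, 2.199, 0.003]
ft_force: [-0.4, -0.7, -0.1]
width: 0.3
grip_force: 0.0
```

Run:
```python
from h import *
from rig import arm,cams
c=cams.camera("side"); t=cams.camera("top"); np.savez("pics/s11.npz",**c)
plates(t,"blue",16,60); plates(t,"orange",16,30)
x=350; print(t["color"][220:240,x:x+8].mean((1,2)).round().astype(int).tolist(), t["color"][220:240,380:388].mean((1,2)).round().astype(int).tolist())
g0=cv2.cvtColor(np.load("pics/s8.npz")["color"],cv2.COLOR_BGR2GRAY); g1=cv2.cvtColor(c["color"],cv2.COLOR_BGR2GRAY)
# silhouette of the panel's back edge: first bright pixel from the right, rows 252..268, earlier and now
for g in (g0,g1):
    P=[]
    for r in range(250,270):
        row=g[r,340:385].astype(float); k=[i for i in range(44,0,-1) if row[i]<100<=row[i-1]]
        if k: i=k[-1] if 0 else k[0]; P.append((340+i-(100-row[i])/(row[i-1]-row[i]),r))
    P=np.array(P,np.float32); print(P[::3].round(1).tolist())
    q=P[(P[:,1]>=256)&(P[:,1]<=267)]; print("slope deg",np.degrees(np.arctan(np.polyfit(q[:,1],q[:,0],1)[0])).round(1))
```

```text
blue [345, 243] [474.    5.   96.   42.4  88.9]
blue [76, 181] [726.9 973.2 295.1 146.9 -78.7]
orange [369, 243] [474.2 -78.2  63.9  45.9  88.9]
[159, 158, 159, 159, 160, 145, 235, 233, 227, 168, 146, 254, 255, 255, 226, 168, 126, 102, 103, 104] [155, 155, 156, 154, 152, 144, 222, 228, 220, 206, 165, 226, 253, 254, 252, 184, 245, 254, 251, 251]
[[350.20001220703125, 250.0], [352.3999938964844, 253.0], [355.20001220703125, 256.0], [357.5, 259.0], [360.3999938964844, 262.0], [362.70001220703125, 265.0], [365.79998779296875, 268.0]]
slope deg 40.5
[[354.6000061035156, 250.0], [356.3999938964844, 253.0], [358.5, 256.0], [360.5, 259.0], [362.6000061035156, 262.0], [364.8999938964844, 265.0], [366.8999938964844, 268.0]]
slope deg 35.2
```

The lean is now about 0.54: edge slope 35.2° against the bar's 31.9°, and the top strip gives about 0.51. The row is unchanged and the arm is clear, so I'm handing in.

```bash
python3 -c "
from rig import order
print(order.close_job())"
```

```text
the job is handed in; nothing more can be done
None
```

I handed the job in at about 43 s of the 72 s allowed, and the hand-in gave back no verdict. White, orange and blue lie shingled straight along the lane. The lamp was released at about 0.54 rad (target 0.524, allowed 0.42–0.62) after I overshot to about 0.6 rad and nudged it back, and I did not touch the vials or the dish.

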